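# Clamp a card stack in the screw press

### The job

Lay the stack of cards in the small blue screw press and ease it between the guides until it sits square and fully home against the back stop under the pad. Then wind the crank clockwise until the pad meets the cards and snug it down by feel, so that the stack is held firmly but not crushed. Leave the other things on the bench alone.

Things in the scene. Friction and masses are not known exactly. Their poses are not given: they have to be found in the camera images.
- cards_center (a point): Centre of the loose stack of white cards, 57 x 91 x 19 mm (along its x, y, z; z up), 0.15 kg; the point is 9 mm above its underside (about half-way up). It starts flat on the bench, right of the press. Grip it from above across its 57 mm side.
- card_stack: The same stack of cards; origin at the centre of its underside, long side along its y axis.
- press: Blue screw press bolted to the bench. Origin on the bench below the spindle axis, z up; its throat opens to its -x, roughly facing the robot. Bed: plate 12 mm thick, x -150 to +55 mm, y -60 to +60. Column from x = +21 mm back; an arm over the bed (69 to 91 mm above the bench) ends in a boss of 18 mm radius round the spindle. The crank starts within 80 deg of the press +x.
- mouth (a point): Point on the bed's surface (12 mm above the bench), same axes as the press, on its centre line 66 mm in front (-x) of the spindle axis. Here starts the flared mouth (82 mm wide) of two low guides (tops 22 mm above the bench); from 21 mm farther in their inner faces run parallel, 63 mm apart, to the back stop. The bed in front of this point is open: lay the cards there lengthwise, then slide them in along +x.
- home (a point): Point fixed to the press (same axes) where the centre of the card stack comes to lie when fully home with its long side along the press x axis: 25.5 mm in front (-x) of the spindle axis, 21 mm above the bench.
- back_stop: Small aluminium stop across the bed, 12 mm high; front face at x = +20 mm of the press axes. Origin and axes as the press. Ramming the cards into it with more than 30 N bruises them.
- spindle: Spindle with a black rubber pad (36 mm diameter) screwed on its foot. Origin on the axis at the crank hub's underside, z up. The pad's flat face is 74 mm below it, give or take 3.5 mm, since the foot is set anew each time: feel for the touch. It all goes down 20 mm per clockwise turn. Past touch the force rises about 50 N per mm. Snug is 20 to 75 N; over 100 N crushes the cards. The screw stays put when let go.
- crank (a joint): Crank angle, rad, growing clockwise seen from above (tightening). At angle q the knob stands at (45 cos q, -45 sin q) mm of the press axes. The pad starts 7 to 24 mm above the cards' top. Turning freely takes about 7 N sideways at the knob (friction 0.3 N m); each 10 N of pad force adds 0.7 N. Snug is thus about 1.5 to 5 N more than free running: aim for about 2.8 N more.
- knob_grip (a point): Centre of the black upright crank knob, a cylinder 18 mm in diameter and 41 mm high, 45 mm from the spindle axis. It spins on its pin, so it can be held from above and led round without turning the wrist. The point is half-way up, about 0.155 m above the bench at crank 0; arm and hub stay 18 mm or more below it.
- rubber_stamp: Wooden rubber stamp 27 x 52 x 77 mm, bystander; origin at its underside.
- ink_pad: Grey ink pad 65 x 99 x 19 mm, bystander; origin at its underside.
- label_roll: White label roll, 66 mm diameter, 60 mm high, bystander; origin at its underside.
- tape_measure: Yellow tape measure 68 x 71 x 35 mm, bystander; origin at its underside.
- kraft_box: Small kraft box 50 x 66 x 46 mm, bystander; origin at its underside.
There are look-alikes about, which are no part of the job. Several things have the shape of the press; the one meant has the colours described above.

How it is judged:
By the outcome, as a careful person would: the job done as asked, in the order asked, and still so for the second after the job is handed in, with the robot touching nothing.
It also fails if it takes over 72 s, if anything falls off the work surface, if the arm or the gripper's body presses on something with over 40 N, if the wrist force passes 120 N, or if a joint passes its speed limit or range.

### The arm

A 6-joint arm with a two-finger parallel gripper is mounted at the origin on a cart in front of the work surface, level with it; the furniture and walls round the work are solid. World frame = base frame: x ahead of the robot, y to its left, z up, the work surface at z = 0. Lengths are in m, angles in rad, forces in N, time in s.
With the tool pointing down it reaches from about 0.425 to 0.95 m from the base axis. Payload 3.5 kg.
Tool frame: the origin (TCP) lies on the centre line of the jaws, within the pads' length; the fingertips stand 19 mm ahead of it and the grasp point (between the pads) is the TCP; z points along the fingers, y is the line along which they close (so a half turn about z gives the same grasp; the last joint's range is limited). The gripper opens to 85 mm and grips with 20 to 120 N. Pads are 22 mm wide; open, the fingers measure 114 mm over their backs; the gripper's body (76 mm by 85 mm) begins 54 mm behind the grasp point. The pads swing forward as they close: fully open they stand 13 mm farther back than shut.
Start: joints at [-1.412, 0.286, 1.577, -0, 1.279, -0.15], TCP at [0.205, -0.643, 0.227] pointing down, gripper open.
Joint ranges: [-2.77, 2.77], [-0.9, 2.22], [0.21, 2.48], [-1.53, 4.67], [0.24, 2.81], [-2.84, 2.84]. Speed limits (rad/s): [2.79, 2.79, 3.14, 3.14, 3.14, 3.14].

### API

Orientations are given as a unit quaternion [x, y, z, w].
In Python, from plant import status, cams, ctrl gives the robot as it stands.
- The arm moves only by the shell command python3 -m inch 'ROWS' [FORCE]. ROWS is JSON, a list of rows, each a list of 3 entries, a list of its own where there are three numbers: the opening, from -1 (shut) to 1 (fully open), then the shift along the tool's x, y, z in cm, then the turn about the tool's z in rad. In form: [[jaw, [dx, dy, dz], twist], ...]. A call has 1 to 20 rows; each row is the pose to reach, as a shift and turn from the pose commanded when the call began, along the tool's axes at that moment; what a row does not reach only later rows make up. A row lasts 1/10 s, in which the tool goes at most 50 mm and 8.59 degrees, less where a joint would pass 70% of its speed; a pose out of reach is approached as far as the arm can. A call with a gripper value outside its range is refused whole. The fingers move at their own pace and stop on an object; FORCE is the grip in N (left out, the last holds). Time passes only in rows, so rows that repeat a pose let the fingers close. It gives the time, the measured TCP pose, the force and the opening at its end, in the units of the state.
- status.get_state(): the state, without advancing time (a new reading comes with each control period).
- cams.read_camera(name): name is "side" or "top"; returns the picture (420x560x3 uint8, blue, green, red); there is no depth.
- cams.calibration(name): a dict with "camera_matrix" (3x3 intrinsics, pixels), "k1" (the pictures are not rectified: a ray, as slopes to the right and down, at radius r is drawn at 1 + k1 r^2 times it, then the intrinsics apply), "cam_to_world" (4x4, takes a point from camera to world coordinates). Camera axes: x right, y down, z forward; pixel columns grow to the right and rows downward; lengths in m; the calibration is good to about 2 mm. A picture is of the moment at which its call begins. calibration takes no time and is no camera call.
- ctrl.sign_off(): hands the job in, once; it reports no verdict.
The state is a dict: "time": time; "qpos": joint angles; "dq": joint speeds; "joint_efforts": joint torques, N m; "eef_pos": TCP position; "tcp_rot": TCP orientation; "contact_force": force on the tool from outside, world axes, zero at the start; "wrist_torque": the same for the moment, N m; "opening": opening from 0.0 (shut) to 1.0 (fully open).
Only numpy, scipy, OpenCV 4.12 (cv2) and the standard library are available. Lean on these libraries where they do the work, as an engineer would, in place of code of your own. Each camera call takes 0.05 s, during which the arm holds its last target. There are 200 camera calls.

## Working session

There is one attempt and no reset: what is moved stays moved. The work goes in short steps, Python scripts to look and compute and a shell command to move; the robot and the scene stay as the last step left them, time stands still between calls to the robot, and variables do not carry over. Pictures are saved under pics/ and viewed, on a budget of 10 in all, crops included, one or two more only if the job needs it, and the job is handed in when it is done.

```bash
ls; mkdir -p pics; cat > h.py <<'E'
import numpy as np, cv2
from plant import status, cams, ctrl
def snap(n,f):
    im=cams.read_camera(n); cv2.imwrite('pics/'+f,im); return im
def ray(n,u,v):
    c=cams.calibration(n);K=np.array(c["camera_matrix"]);k=c["k1"];T=np.array(c["cam_to_world"])
    d=np.array([(u-K[0,2])/K[0,0],(v-K[1,2])/K[1,1]]);r=np.hypot(*d);s=r
    for _ in range(30): s=r/(1+k*s*s)
    d=d*(s/r if r>0 else 1)
    return T[:3,3],T[:3,:3]@np.array([d[0],d[1],1])
def onz(n,u,v,z):
    o,d=ray(n,u,v);return o+d*(z-o[2])/d[2]
def proj(n,p):
    c=cams.calibration(n);K=np.array(c["camera_matrix"]);T=np.array(c["cam_to_world"])
    q=T[:3,:3].T@(np.array(p)-T[:3,3]);a=q[:2]/q[2];a=a*(1+c["k1"]*(a@a))
    return K[:2,:2]@a+K[:2,2]
E
python3 - <<'E'
from h import *
a=snap('top','t1.png');b=snap('side','s1.png')
for n in('top','side'):
    c=cams.calibration(n);print(n,c)
s=status.get_state();print(s)
E
```

```text
pics
top {'camera_matrix': array([[449.00814648,   0.        , 277.52671887],
       [  0.        , 449.00814648, 206.64412407],
       [  0.        ,   0.        ,   1.        ]]), 'k1': -0.08315215656671382, 'cam_to_world': array([[ 0.01160025, -0.99921195,  0.03795925,  0.53724358],
       [-0.99988202, -0.01120904,  0.01050283,  0.013527  ],
       [-0.01006907, -0.0380766 , -0.99922409,  1.28586541],
       [ 0.        ,  0.        ,  0.        ,  1.        ]])}
side {'camera_matrix': array([[510.2689031 ,   0.        , 278.56397519],
       [  0.        , 510.2689031 , 209.1033695 ],
       [  0.        ,   0.        ,   1.        ]]), 'k1': -0.13248565520591465, 'cam_to_world': array([[-0.99985005, -0.01138536,  0.01304831,  0.54163673],
       [-0.01635393,  0.37299871, -0.92768772,  1.29621015],
       [ 0.00569506, -0.927762  , -0.37312897,  0.63308275],
       [ 0.        ,  0.        ,  0.        ,  1.        ]])}
{'time': 0.1, 'qpos': array([-1.41201218e+00,  2.87150259e-01,  1.57799331e+00, -5.22867786e-05,
        1.27859905e+00, -1.50016514e-01]), 'dq': array([-0.00149337, -0.00341058, -0.002977  , -0.00079934, -0.0001542 ,
        0.00235231]), 'joint_efforts': array([ 6.25141984e-04, -4.07295692e+01, -2.93700439e+01, -1.38478304e-04,
        3.43169588e-03, -4.68682629e-06]), 'eef_pos': array([ 0.20505457, -0.64248159,  0.2254569 ]), 'tcp_rot': array([ 9.88102197e-01,  1.53794969e-01, -2.97394037e-05, -1.07485989e-03]), 'contact_force': array([-0.34333599, -0.64702238,  0.09709749]), 'wrist_torque': array([ 0.04204354, -0.05478392,  0.02652525]), 'opening': 1.0010754825607429}
```

View pics/t1.png

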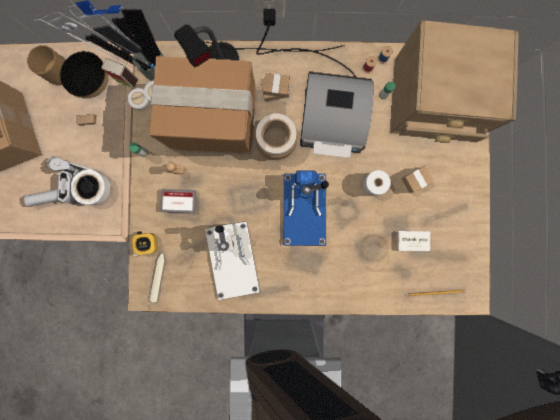

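View pics/s1.png

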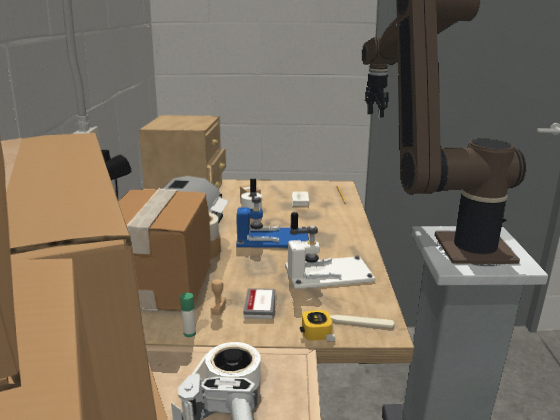

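The top view shows the blue press at about (305,208), its knob at (324,184), and the cards ("thank you") at (414,241), with their long side along world y. In the side view the press is at about (265,235) and the white look-alike press is in front of it. Next I'll measure these.

```bash
python3 - <<'E'
from h import *
im=cv2.imread('pics/t1.png');hsv=cv2.cvtColor(im,cv2.COLOR_BGR2HSV)
# cards
m=np.zeros(im.shape[:2],np.uint8);r=cv2.inRange(hsv,(0,0,140),(179,60,255));m[222:262,385:445]=r[222:262,385:445]
m=cv2.morphologyEx(m,cv2.MORPH_CLOSE,np.ones((9,9)))
c=max(cv2.findContours(m,0,2)[0],key=cv2.contourArea)
P=np.array([onz('top',*p[0],.019)[:2] for p in c],np.float32)
print('cards',cv2.minAreaRect(P*1000))
b=cv2.inRange(hsv,(100,120,40),(125,255,255));b[:, :270]=0;b[:,340:]=0;b[:165]=0;b[260:]=0
c=max(cv2.findContours(b,0,2)[0],key=cv2.contourArea)
P=np.array([onz('top',*p[0],.012)[:2] for p in c],np.float32)
np.set_printoptions(precision=4,suppress=True)
P=np.array([onz('top',*p[0],.012)[:2] for p in c],np.float32)*1000
# side edges: fit lines from rows 200..240
for s in (0,1):
    rows=range(205,238);e=[]
    for v in rows:
        u=np.where(b[v])[0];e.append(onz('top',(u[0]-.5) if s==0 else u[-1]+.5,v,.012)[:2]*1000)
    e=np.array(e,np.float32);l=cv2.fitLine(e,cv2.DIST_HUBER,0,.01,.01).ravel();print('edge',l,np.degrees(np.arctan2(l[1],l[0])))
u=range(290,322);e=np.array([onz('top',x,np.where(b[:,x])[0][-1]+.5,.012)[:2]*1000 for x in u],np.float32)
l=cv2.fitLine(e,cv2.DIST_HUBER,0,.01,.01).ravel();print('front',l)
print('knob',onz('top',324,184,.175), 'side knob ray')
for n,p in(('top',(324,184)),('side',(253,186)),('side',(253,178))): print(n,ray(n,*p))
cv2.imwrite('pics/t1c.png',cv2.resize(im[150:260,265:445],None,fx=4.4,fy=4.4,interpolation=cv2.INTER_CUBIC))
E
```

```text
cards ((494.99200439453125, -349.78271484375), (122.1675033569336, 71.75138092041016), 78.97723388671875)
edge [  0.9999   0.0112 543.121    9.4831] 0.63960767
edge [   0.9994   -0.0338  546.2605 -108.0563] -1.9387496
front [  0.0112  -0.9999 479.2854 -53.8033]
knob [ 0.637  -0.0894  0.175 ] side knob ray
top (array([0.5372, 0.0135, 1.2859]), array([ 0.0896, -0.0925, -0.9983]))
side (array([0.5416, 1.2962, 0.6331]), array([ 0.0637, -0.9438, -0.3314]))
side (array([0.5416, 1.2962, 0.6331]), array([ 0.0639, -0.9496, -0.3168]))
```

View pics/t1c.png

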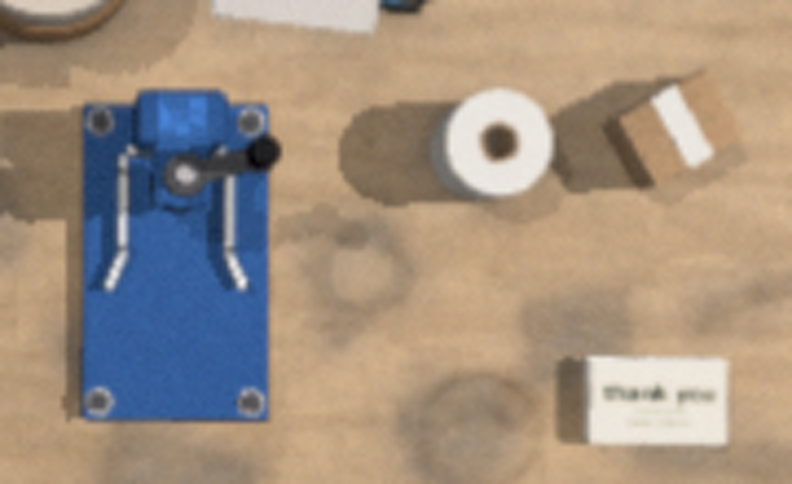

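```bash
cat >> h.py <<'E'
np.set_printoptions(precision=4,suppress=True)
from scipy.spatial.transform import Rotation as R
def go(p,yaw_x=None):
    "shift (cm, tool axes) and twist to reach world p with tool x at world angle yaw_x (deg)"
    s=status.get_state();Q=R.from_quat(s['tcp_rot']).as_matrix()
    a=np.degrees(np.arctan2(Q[1,0],Q[0,0]))
    d=Q.T@(np.array(p)-s['eef_pos'])*100
    tw=None if yaw_x is None else np.radians(-((yaw_x-a+180)%360-180))
    print('shift cm',d,'twist',tw,'| toolx ang',a,'pos',s['eef_pos'],'F',s['contact_force'],'t',s['time'],'op',s['opening'])
E
python3 - <<'E'
from h import *
f=lambda x,y:(265+x/4.4-.0,150+y/4.4)
for nm,pts,z in(('bed',[(82,104),(268,104),(82,419),(269,419)],.012),('cards',[(587,357),(728,357),(587,444),(728,444)],.019)):
    W=np.array([onz('top',*f(*p),z) for p in pts]);print(nm,W[:,:2],W.mean(0), W[0]-W[1],W[0]-W[2])
print(onz('top',*f(185,175),.145),onz('top',*f(263,152),.175))
go([.495,-.350,.12],90.6)
E
```

```text
bed [[ 0.6799  0.0106]
 [ 0.6813 -0.1098]
 [ 0.4765  0.0083]
 [ 0.4779 -0.112 ]] [ 0.5789 -0.0507  0.012 ] [-0.0014  0.1204  0.    ] [0.2034 0.0023 0.    ]
cards [[ 0.5199 -0.3158]
 [ 0.5207 -0.4078]
 [ 0.4641 -0.3161]
 [ 0.4647 -0.4079]] [ 0.4924 -0.3619  0.019 ] [-0.0008  0.0919  0.    ] [0.0558 0.0003 0.    ]
[ 0.6244 -0.0491  0.145 ] [ 0.6356 -0.0914  0.175 ]
shift cm [ 36.5095 -19.0297  10.5962] twist -1.2724528177795558 | toolx ang 17.693823911702257 pos [ 0.2051 -0.6425  0.2255] F [-0.3433 -0.647   0.0971] t 0.1 op 1.0010754825607429
```

```bash
python3 -m inch '[[1,[35.9,-18.0,8],-1.272],[1,[35.9,-18.0,8],-1.272],[1,[35.9,-18.0,8],-1.272],[1,[35.9,-18.0,8],-1.272],[1,[35.9,-18.0,8],-1.272],[1,[35.9,-18.0,8],-1.272],[1,[35.9,-18.0,8],-1.272],[1,[35.9,-18.0,8],-1.272],[1,[35.9,-18.0,8],-1.272],[1,[35.9,-18.0,8],-1.272],[1,[35.9,-18.0,8],-1.272],[1,[35.9,-18.0,8],-1.272],[1,[35.9,-18.0,8],-1.272]]' 40
python3 - <<'E'
from h import *
go([.4924,-.3619,.027],90.5)
a=snap('top','t2.png');b=snap('side','s2.png')
cv2.imwrite('pics/c2.png',np.hstack([cv2.resize(a[190:280,350:470],(480,360)),cv2.resize(b[140:230,260:360],(320,288)).__class__(0) if False else cv2.resize(b[130:230,250:330],(288,360))]))
E
```

```text
time: 1.4
eef_pos: [0.4918, -0.3637, 0.1471]
tcp_rot: [0.704, 0.71, -0.0, 0.0]
contact_force: [0.2, 0.9, 0.6]
opening: 1.006
shift cm [ 0.1831  0.0618 12.0087] twist -0.0013482661365287409 | toolx ang 90.4227500407165 pos [ 0.4918 -0.3637  0.1471] F [0.2181 0.9257 0.6213] t 1.4 op 1.0059010571284501
```

View pics/c2.png

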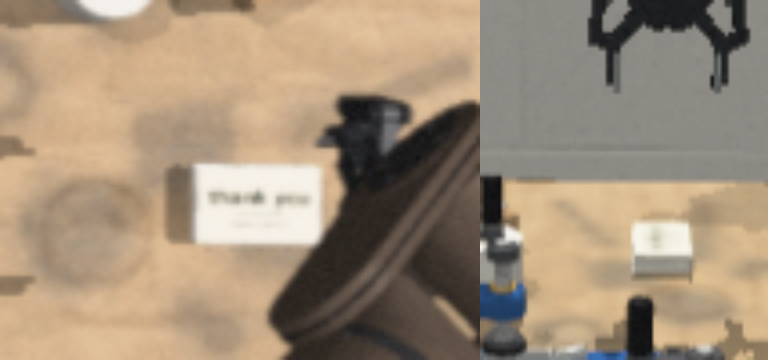

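```bash
python3 -m inch '[[1,[0.2,0,5],0],[1,[0.2,0,9],0],[1,[0.2,0,11.5],0],[1,[0.2,0,12.3],0],[1,[0.2,0,12.3],0],[-1,[0.2,0,12.3],0],[-1,[0.2,0,12.3],0],[-1,[0.2,0,12.3],0],[-1,[0.2,0,12.3],0],[-1,[0.2,0,12.3],0],[-1,[0.2,0,12.3],0],[-1,[0.2,0,12.3],0],[-1,[0.2,0,12.3],0],[-1,[0.2,0,12.3],0],[-1,[0.2,0,12.3],0]]' 40
```

```text
time: 3.0
eef_pos: [0.4924, -0.3604, 0.0237]
tcp_rot: [0.704, 0.711, -0.0, -0.0]
contact_force: [-0.2, -0.3, 0.0]
opening: -0.001
```

```bash
python3 - <<'E'
from h import *
a=snap('top','t3.png');b=snap('side','s3.png')
go([.4924,-.3619,.027],90.5)
cv2.imwrite('pics/c3.png',np.hstack([cv2.resize(a[190:280,350:470],(480,360)),cv2.resize(b[150:220,270:340],(360,360),interpolation=cv2.INTER_CUBIC)]))
E
```

```text
shift cm [-0.1434 -0.006  -0.3325] twist 0.0012534481709769092 | toolx ang 90.57181729003538 pos [ 0.4924 -0.3605  0.0237] F [ 0.1904 -0.5559 -0.3942] t 3.1 op -0.0003752778828540272
```

View pics/c3.png

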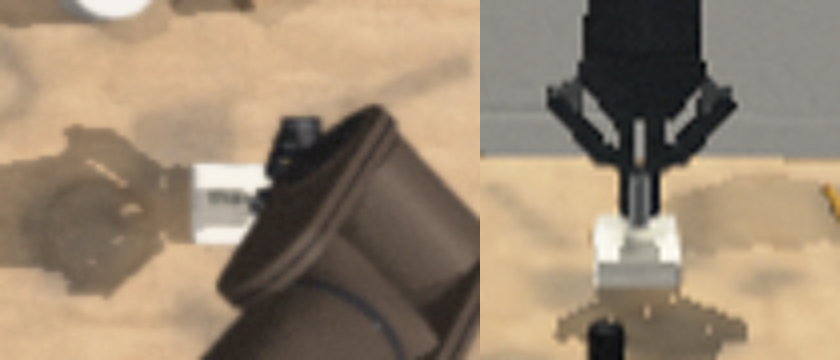

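```bash
python3 - <<'E'
from h import *
def aty(u,v,y):
    o,d=ray('side',u,v);return o+d*(y-o[1])/d[1]
print('shut tip',aty(301.1,193.75,-.3605))
# s2 crop: 80x100 ->288x360, scale 3.6, x offset 480
for p in((616,90),(717,90)): print('open tip',aty(250+(p[0]-480)/3.6,130+p[1]/3.6,-.3637))
b=cv2.imread('pics/s3.png')
print([proj('side',[.4924,-.3605,z]) for z in(.0,.005,.019)])
E
```

```text
shut tip [ 0.4874 -0.3605  0.0249]
open tip [ 0.5351 -0.3637  0.1622]
open tip [ 0.4406 -0.3637  0.1633]
[array([299.4927, 200.4576]), array([299.5226, 199.1121]), array([299.6067, 195.33  ])]
```

```bash
python3 - <<'E'
from h import *
# predicted card corners in side view (crop c3 coords)
for p in [(.520,-.316,.019),(.464,-.316,.019),(.520,-.316,0),(.464,-.316,0),(.52,-.408,.019),(.464,-.408,.019)]:
    q=proj('side',p);print(p,q,480+(q[0]-270)*5.143,(q[1]-150)*5.143)
q=proj('top',[.4924,-.3605,.0237]);print(q,(q-[350,190])*4)
s=status.get_state();print(s['qpos'])
E
```

```text
(0.52, -0.316, 0.019) [291.7303 199.8183] 591.7591436946499 256.2157316563962
(0.464, -0.316, 0.019) [308.2978 200.0064] 676.9657076693882 257.18291009015365
(0.52, -0.316, 0) [291.645  205.0501] 591.3203981067854 283.12265053886057
(0.464, -0.316, 0) [308.1453 205.2377] 676.1813283665349 284.0875812747087
(0.52, -0.408, 0.019) [291.5319 190.5847] 590.738711093678 208.72712319508906
(0.464, -0.408, 0.019) [307.3164 190.7631] 671.9180476536949 209.644664893903
[414.4733 241.0641] [257.8932 204.2562]
[-0.798   0.3868  1.8571  0.      0.8978 -0.808 ]
```

The calibration holds: the predicted card corners match the picture. The fingertips, however, appear about 20 mm higher than the stated TCP geometry predicts, both open and shut, so they closed above the cards. I'll open and go lower in small steps, watching the force.

```bash
python3 -m inch '[[1,[-0.1,0,0],0],[1,[-0.1,0,0],0],[1,[-0.1,0,0],0],[1,[-0.1,0,0],0],[1,[-0.1,0,0],0],[1,[-0.1,0,0],0],[1,[-0.1,0,0.7],0],[1,[-0.1,0,1.4],0],[1,[-0.1,0,1.4],0]]'; python3 -m inch '[[1,[0,0,0.3],0],[1,[0,0,0.6],0],[1,[0,0,0.6],0]]'
```

```text
time: 4.0
eef_pos: [0.4915, -0.3605, 0.0079]
tcp_rot: [0.704, 0.711, 0.0, -0.002]
contact_force: [-1.3, 0.1, -0.4]
opening: 0.999
time: 4.3
eef_pos: [0.4922, -0.3612, 0.0032]
tcp_rot: [0.704, 0.711, 0.0, -0.0]
contact_force: [-0.8, 0.2, -0.2]
opening: 1.0
```

```bash
python3 -m inch '[[1,[0,0,0.4],0],[1,[0,0,0.4],0],[1,[0,0,0.4],0]]'; python3 -m inch '[[-1,[0,0,0],0],[-1,[0,0,0],0],[-1,[0,0,0],0],[-1,[0,0,0],0],[-1,[0,0,0],0],[-1,[0,0,0],0],[-1,[0,0,0],0]]' 40
```

```text
time: 4.6
eef_pos: [0.4924, -0.3614, -0.0004]
tcp_rot: [0.704, 0.711, 0.0, -0.0]
contact_force: [-0.1, -0.1, 0.1]
opening: 1.002
time: 5.3
eef_pos: [0.4928, -0.3618, 0.0003]
tcp_rot: [0.704, 0.711, -0.0, 0.001]
contact_force: [-0.6, -0.1, 4.1]
opening: 0.649
```

```bash
python3 -m inch '[[-1,[0,0,-3],0],[-1,[0,0,-7],0],[-1,[4,0.5,-8],0.1],[-1,[8,1,-8],0.25],[-1,[12,1.5,-8],0.4],[-1,[16,1.5,-8],0.55],[-1,[20,2,-8],0.7],[-1,[24,2,-8],0.85],[-1,[27,2.2,-8],1.0],[-1,[29,2.4,-8],1.15],[-1,[30.5,2.5,-8],1.3],[-1,[31,2.5,-8],1.45],[-1,[31,2.5,-8],1.569],[-1,[31,2.5,-8],1.569],[-1,[31,2.5,-8],1.569]]'
python3 - <<'E'
from h import *
a=snap('top','t4.png');b=snap('side','s4.png')
go([.5184,-.0513,.04],.6)
cv2.imwrite('pics/c4.png',np.hstack([cv2.resize(a[150:270,260:360],(400,480)),cv2.resize(b[170:270,220:320],(400,400),interpolation=cv2.INTER_CUBIC).repeat(1,0) if False else cv2.resize(b[150:270,220:320],(400,480))]))
E
```

```text
time: 6.8
eef_pos: [0.5137, -0.0511, 0.079]
tcp_rot: [1.0, 0.007, -0.001, -0.0]
contact_force: [0.6, 0.5, -2.1]
opening: 0.659
shift cm [0.4423 0.0072 3.9309] twist 0.0026942056761979634 | toolx ang 0.7543666143863308 pos [ 0.514  -0.0513  0.0793] F [-0.4821  0.4305 -1.6955] t 6.9 op 0.657168649998927
```

View pics/c4.png

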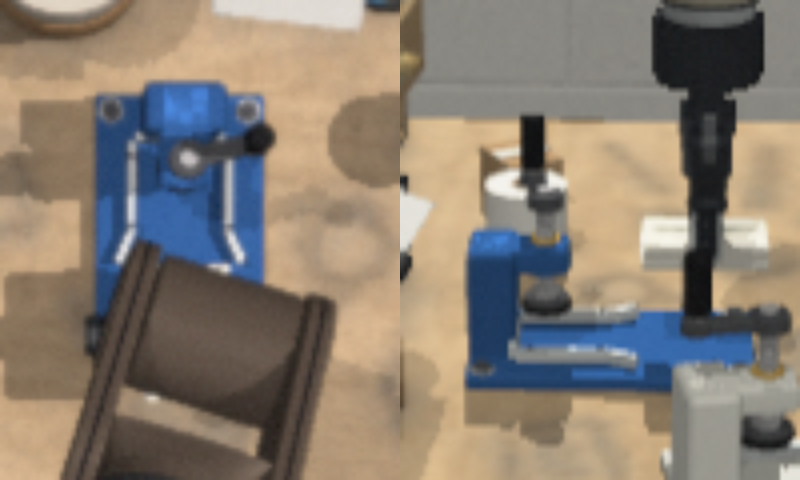

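```bash
python3 - <<'E'
from h import *
def aty(u,v,y):
    o,d=ray('side',u,v);return o+d*(y-o[1])/d[1]
print(aty(280.5,216.5,-.0228),aty(312.3,216.5,-.0228))
# bed front corner near(y=+.009) in side and guide mouth ends check
print('bed near front-right bottom', aty(220+(760-400)/4,150+388/4,.0085),'bed back',aty(220+(466-400)/4,150+388/4,.0098))
f=lambda x,y:(260+x/4,150+y/4)
print('guide mouth L,R',onz('top',*f(121,262),.022),onz('top',*f(239,262),.022))
print('guide bend L,R inner',onz('top',*f(133,228),.022),onz('top',*f(226,228),.022),'back',onz('top',*f(134,150),.022))
E
```

```text
[ 0.5546 -0.0228  0.0803] [ 0.4656 -0.0228  0.0814]
bed near front-right bottom [0.4709 0.0085 0.0017] bed back [ 0.6773  0.0098 -0.0006]
guide mouth L,R [ 0.5607 -0.0093  0.022 ] [ 0.5616 -0.0923  0.022 ]
guide bend L,R inner [ 0.5848 -0.0175  0.022 ] [ 0.5855 -0.083   0.022 ] back [ 0.6398 -0.0176  0.022 ]
```

```bash
python3 -m inch '[[-1,[0.2,0,3],0],[-1,[0.4,0,5.2],0],[-1,[0.4,0,6.0],0],[-1,[0.4,0,6.3],0],[-1,[0.4,0,6.5],0],[-1,[0.4,0,6.5],0]]'; python3 - <<'E'
from h import *
go([.5184,-.0513,.012],.6)
E
```

```text
time: 7.5
eef_pos: [0.519, -0.0514, 0.0155]
tcp_rot: [1.0, 0.006, 0.001, 0.0]
contact_force: [-0.1, -0.2, -1.1]
opening: 0.656
shift cm [-0.0639 -0.0139  0.3524] twist 0.001486780176040699 | toolx ang 0.6851862291508389 pos [ 0.519  -0.0514  0.0155] F [-0.1352 -0.177  -1.052 ] t 7.5 op 0.6559025673937847
```

```bash
python3 -m inch '[[-1,[0,0,0.15],0],[-1,[0,0,0.25],0],[-1,[0,0,0.25],0],[-1,[0,0,0.25],0]]'
```

```text
time: 7.9
eef_pos: [0.5185, -0.0512, 0.0124]
tcp_rot: [1.0, 0.006, 0.0, 0.0]
contact_force: [0.4, 0.3, -1.4]
opening: 0.658
```

```bash
python3 -m inch '[[1,[0,0,0],0],[1,[0,0,0],0],[1,[0,0,0],0],[1,[0,0,-1],0],[1,[0,0,-4],0],[1,[0,0,-6],0],[-0.4,[-4,0,-6],0],[-0.4,[-7,-0.05,-6],0],[-0.4,[-7,-0.05,-6],0],[-0.4,[-7,-0.05,-3],0],[-0.4,[-7,-0.05,-0.9],0],[-0.4,[-7,-0.05,-0.9],0],[-0.4,[-7,-0.05,-0.9],0]]'
python3 - <<'E'
from h import *
a=snap('top','t5.png');b=snap('side','s5.png')
go([.455,-.052,.021],.6)
cv2.imwrite('pics/c5.png',np.hstack([cv2.resize(a[150:270,260:360],(400,480)),cv2.resize(b[180:260,230:330],(400,480),interpolation=cv2.INTER_CUBIC) if 0 else cv2.resize(b[150:270,230:330],(400,480))]))
E
```

```text
time: 9.2
eef_pos: [0.4491, -0.0517, 0.0218]
tcp_rot: [1.0, 0.006, 0.0, 0.0]
contact_force: [-0.8, 0.4, 0.7]
opening: 0.301
shift cm [0.5146 0.0119 0.1686] twist 0.0014006574126362798 | toolx ang 0.680251758287781 pos [ 0.4498 -0.0519  0.0227] F [ 0.2791 -0.6151 -0.2456] t 9.3 op 0.29842706834726146
```

View pics/c5.png

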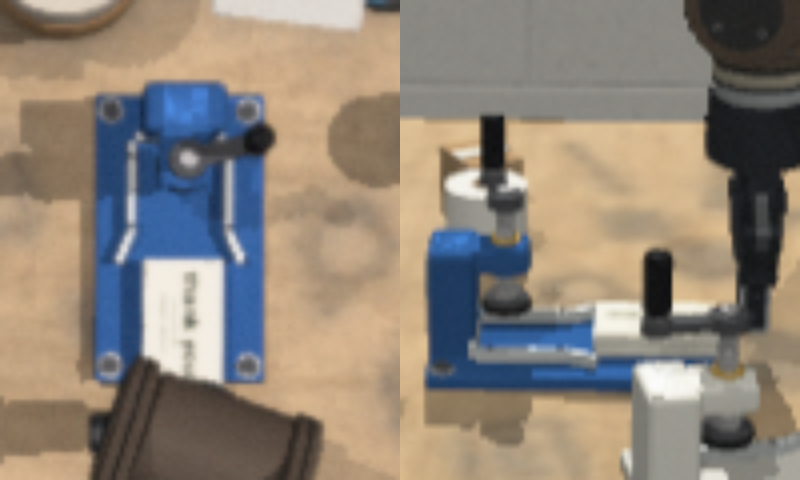

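```bash
python3 -m inch '[[-0.4,[1,0,0.15],0],[-0.4,[1.5,0,0.15],0],[-0.4,[2,0,0.15],0],[-0.4,[2.5,0,0.15],0],[-0.4,[3,0,0.15],0],[-0.4,[3,0,0.15],0]]'; python3 -m inch '[[-0.4,[0.4,0,0],0],[-0.4,[0.8,0,0],0],[-0.4,[1.2,0,0],0],[-0.4,[1.6,0,0],0],[-0.4,[2,0,0],0],[-0.4,[2,0,0],0]]'; python3 - <<'E'
from h import *
a=snap('top','t6.png')
hsv=cv2.cvtColor(a,cv2.COLOR_BGR2HSV)
go([.5445,-.052,.021],.6)
cv2.imwrite('pics/c6.png',cv2.resize(a[160:250,270:345],(500,600)))
E
```

```text
time: 9.9
eef_pos: [0.4794, -0.0513, 0.0199]
tcp_rot: [1.0, 0.006, 0.001, 0.0]
contact_force: [-0.2, -0.3, 0.2]
opening: 0.301
time: 10.5
eef_pos: [0.4992, -0.051, 0.0199]
tcp_rot: [1.0, 0.006, 0.001, 0.0]
contact_force: [-0.3, -0.8, 0.9]
opening: 0.301
shift cm [ 4.5523  0.1523 -0.1061] twist 0.0013504966205663224 | toolx ang 0.6773777566051425 pos [ 0.499  -0.051   0.0199] F [ 1.1882 -0.6368 -0.3304] t 10.55 op 0.2982814309667172
```

View pics/c6.png

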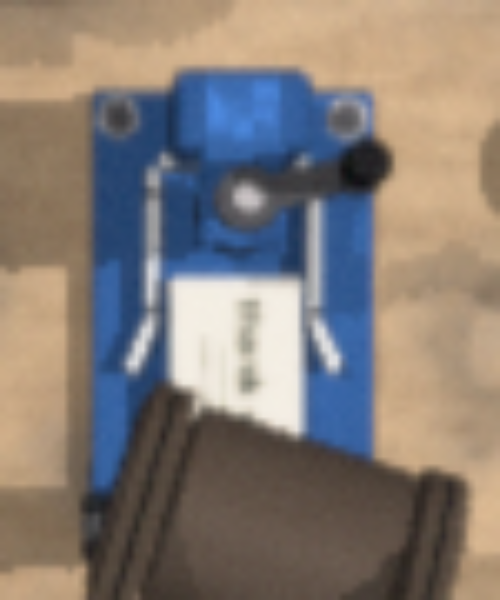

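```bash
python3 -m inch '[[-0.4,[0.5,0,0],0],[-0.4,[1,0,0],0],[-0.4,[1.5,0,0],0],[-0.4,[2,0,0],0],[-0.4,[2,0,0],0]]';python3 -m inch '[[-0.4,[0.4,0,0],0],[-0.4,[0.8,0,0],0],[-0.4,[1.2,0,0],0],[-0.4,[1.6,0,0],0],[-0.4,[1.9,0,0],0],[-0.4,[1.9,0,0],0]]'
```

```text
time: 11.05
eef_pos: [0.5194, -0.0508, 0.02]
tcp_rot: [1.0, 0.006, 0.001, 0.0]
contact_force: [0.6, 1.0, -0.3]
opening: 0.298
time: 11.65
eef_pos: [0.5381, -0.0505, 0.0199]
tcp_rot: [1.0, 0.006, 0.0, 0.0]
contact_force: [0.7, -0.0, -0.4]
opening: 0.3
```

```bash
python3 -m inch '[[-0.4,[0.1,0,0],0],[-0.4,[0.2,0,0],0],[-0.4,[0.3,0,0],0],[-0.4,[0.3,0,0],0]]';python3 -m inch '[[-0.4,[0.1,0,0],0],[-0.4,[0.2,0,0],0],[-0.4,[0.2,0,0],0]]'
```

```text
time: 12.05
eef_pos: [0.5405, -0.0505, 0.0197]
tcp_rot: [1.0, 0.006, 0.0, 0.0]
contact_force: [-0.3, 0.5, -0.0]
opening: 0.302
time: 12.35
eef_pos: [0.5426, -0.0504, 0.0197]
tcp_rot: [1.0, 0.006, 0.0, 0.0]
contact_force: [0.0, 0.4, -0.1]
opening: 0.3
```

```bash
for i in 1 2; do python3 -m inch '[[-0.4,[0.05,0,0],0],[-0.4,[0.1,0,0],0],[-0.4,[0.1,0,0],0]]' | sed -n '2p;4p'; done
```

```text
eef_pos: [0.5434, -0.0504, 0.0197]
contact_force: [-0.1, -0.1, -0.9]
eef_pos: [0.5445, -0.0504, 0.0197]
contact_force: [-0.9, -1.3, 0.0]
```

```bash
for i in 1 2; do python3 -m inch '[[-0.4,[0.05,0,0],0],[-0.4,[0.1,0,0],0],[-0.4,[0.1,0,0],0]]' | sed -n '2p;4p'; done
```

```text
eef_pos: [0.5452, -0.0503, 0.0197]
contact_force: [-1.2, -0.0, 0.6]
eef_pos: [0.5453, -0.0503, 0.0196]
contact_force: [-5.3, -0.6, 4.5]
```

```bash
python3 -m inch '[[-0.4,[0.05,0,0],0],[-0.4,[0.07,0,0],0],[-0.4,[0.07,0,0],0]]' | sed -n '2p;4p';  python3 - <<'E'
from h import *
a=snap('top','t7.png');b=snap('side','s7.png')
cv2.imwrite('pics/c7.png',np.hstack([cv2.resize(a[160:250,270:345],(400,480)),cv2.resize(b[170:250,220:290],(400,457),interpolation=cv2.INTER_CUBIC) if 0 else cv2.resize(b[165:249,225:295],(400,480))]))
E
```

```text
eef_pos: [0.5453, -0.0503, 0.0196]
contact_force: [-6.7, -0.2, 4.2]
```

View pics/c7.png

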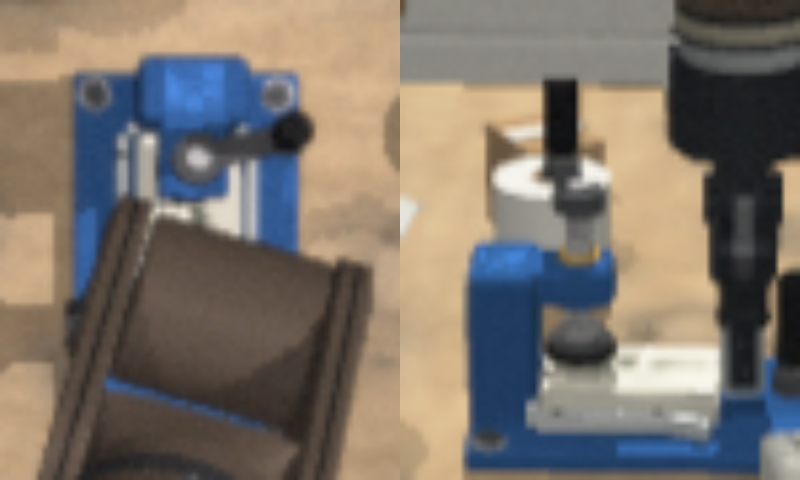

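```bash
python3 - <<'E'
from h import *
def aty(u,v,y):
    o,d=ray('side',u,v);return o+d*(y-o[1])/d[1]
for y in(-.025,-.038): print(aty(284.9,233.25,y))
for y in(-.0915,-.0945): print('knob top side',aty(253.2,178.6,y), 'bottom',aty(253.2,193.9,y))
for z in(.165,.172): print(onz('top',324.75,184.75,z))
go([.636,-.091,.22],.6)
E
```

```text
[ 0.5418 -0.025   0.0278]
[ 0.5418 -0.038   0.0219]
knob top side [ 0.6344 -0.0915  0.1683] bottom [ 0.635  -0.0915  0.1216]
knob top side [ 0.6346 -0.0945  0.1673] bottom [ 0.6352 -0.0945  0.1204]
[ 0.636  -0.0923  0.165 ]
[ 0.6354 -0.0916  0.172 ]
shift cm [  8.9178   4.1756 -20.089 ] twist 0.0018790196949128978 | toolx ang 0.7076598981404704 pos [ 0.5453 -0.0503  0.0196] F [-8.3971  0.2661  5.1974] t 13.95 op 0.2981261729127812
```

```bash
python3 -m inch '[[-0.4,[-1,0,0],0],[-0.4,[-2,0,-2],0],[0,[-3,0,-6],0],[1,[-3,0,-10],0],[1,[-3,0,-15],0],[1,[-3,0,-19.5],0],[1,[0,2,-20],0],[1,[4,3,-20],0],[1,[7,4,-20],0],[1,[9.05,4.1,-20],0],[1,[9.05,4.1,-20],0],[1,[9.05,4.1,-16.5],0],[1,[9.05,4.1,-13],0],[1,[9.05,4.1,-12],0],[1,[9.05,4.1,-12],0]]'
```

```text
time: 15.45
eef_pos: [0.6361, -0.0897, 0.1374]
tcp_rot: [1.0, 0.006, -0.002, -0.001]
contact_force: [0.1, 0.1, 0.8]
opening: 0.997
```

```bash
python3 -m inch '[[-1,[0,0,0],0],[-1,[0,0,0],0],[-1,[0,0,0],0],[-1,[0,0,0],0],[-1,[0,0,0],0],[-1,[0,0,0],0],[-1,[0,0,0],0],[-1,[0,0,0],0],[-1,[0,0,0],0],[-1,[0,0,0],0]]' 30; python3 - <<'E'
from h import *
a=snap('top','t8.png');b=snap('side','s8.png')
cv2.imwrite('pics/c8.png',np.hstack([cv2.resize(a[150:240,270:345],(400,480)),cv2.resize(b[140:224,225:295],(400,480))]))
E
```

```text
time: 16.45
eef_pos: [0.6387, -0.0919, 0.1411]
tcp_rot: [1.0, 0.006, 0.001, 0.002]
contact_force: [-1.1, -5.6, 3.4]
opening: 0.202
```

View pics/c8.png

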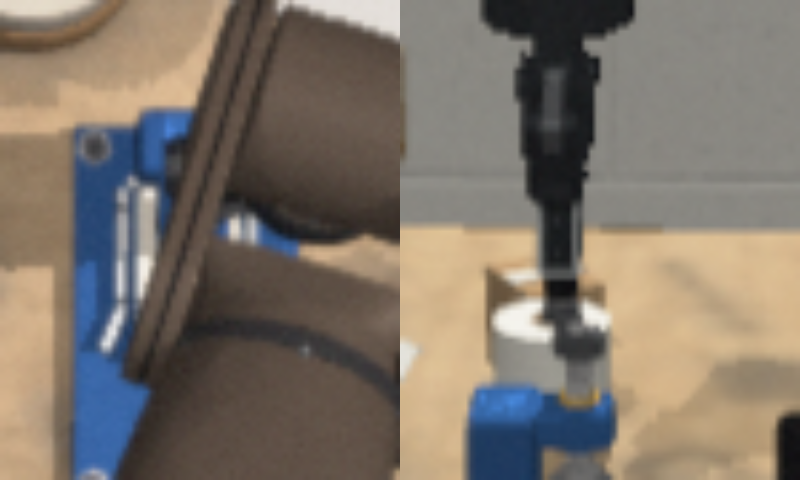

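```bash
cat >> h.py <<'E'
def arc(q0,qs):
    for q in qs:
        a,b=np.radians(q0),np.radians(q)
        print(q,'[%.2f,%.2f,%.2f]'%(4.5*(np.cos(b)-np.cos(a)),4.5*(np.sin(b)-np.sin(a)),2*(b-a)/2/np.pi))
E
python3 - <<'E'
from h import *
o,d=ray('side',256.5,228.9)
for y in(-.033,-.05):print(o+d*(y-o[1])/d[1])
arc(77,range(87,168,10))
E
```

```text
[ 0.623  -0.033   0.0367]
[ 0.624  -0.05    0.0291]
87 [-0.78,0.11,0.06]
97 [-1.56,0.08,0.11]
107 [-2.33,-0.08,0.17]
117 [-3.06,-0.38,0.22]
127 [-3.72,-0.79,0.28]
137 [-4.30,-1.32,0.33]
147 [-4.79,-1.93,0.39]
157 [-5.15,-2.63,0.44]
167 [-5.40,-3.37,0.50]
```

```bash
python3 -m inch '[[-1,[0,0.12,0],0],[-1,[-0.39,0.2,0.03],0],[-1,[-0.78,0.23,0.06],0],[-1,[-1.17,0.23,0.08],0],[-1,[-1.56,0.2,0.11],0],[-1,[-1.95,0.13,0.14],0],[-1,[-2.33,0.04,0.17],0]]' 60;  python3 -m inch '[[-1,[-0.37,-0.14,0.03],0],[-1,[-0.73,-0.3,0.05],0],[-1,[-1.07,-0.49,0.08],0],[-1,[-1.39,-0.71,0.11],0]]'; python3 - <<'E'
from h import *
arc(127,range(132,180,5))
E
```

```text
time: 17.25
eef_pos: [0.6175, -0.0923, 0.1398]
tcp_rot: [1.0, 0.006, 0.004, 0.002]
contact_force: [5.8, -5.9, 3.3]
opening: 0.191
time: 17.65
eef_pos: [0.6028, -0.0861, 0.1385]
tcp_rot: [1.0, 0.006, 0.003, 0.002]
contact_force: [3.0, -7.7, 2.9]
opening: 0.188
132 [-0.30,-0.25,0.03]
137 [-0.58,-0.52,0.06]
142 [-0.84,-0.82,0.08]
147 [-1.07,-1.14,0.11]
152 [-1.27,-1.48,0.14]
157 [-1.43,-1.84,0.17]
162 [-1.57,-2.20,0.19]
167 [-1.68,-2.58,0.22]
172 [-1.75,-2.97,0.25]
177 [-1.79,-3.36,0.28]
```

```bash
cat >> h.py <<'E'
def ft(C=(.6275,-.0477)):
    s=status.get_state();p=s['eef_pos'][:2]-np.array(C);F=s['contact_force'];r=np.hypot(*p)
    o=p/r;t=np.array([o[1],-o[0]])
    print('t %.2f q %.1f r %.1f mm tang %.1f rad %.1f Fz %.1f pos'%(s['time'],np.degrees(np.arctan2(-p[1],p[0])),r*1e3,-F[:2]@t,F[:2]@o,F[2]),s['eef_pos'])
E
python3 -m inch '[[-1,[-0.35,-0.2,0.03],0],[-1,[-0.63,-0.47,0.06],0],[-1,[-0.89,-0.77,0.08],0],[-1,[-1.12,-1.09,0.11],0]]' >/dev/null; python3 -c 'from h import *;ft()'
python3 -m inch '[[-1,[-0.2,-0.34,0.03],0],[-1,[-0.36,-0.7,0.06],0],[-1,[-0.5,-1.06,0.08],0],[-1,[-0.61,-1.44,0.11],0]]' >/dev/null; python3 -c 'from h import *;ft();arc(167,range(172,220,5))'
```

```text
t 18.05 q 143.2 r 45.6 mm tang 5.8 rad 2.2 Fz 3.9 pos [ 0.591  -0.075   0.1374]
t 18.45 q 163.5 r 45.4 mm tang 6.0 rad 2.2 Fz 4.7 pos [ 0.584  -0.0606  0.1361]
172 [-0.07,-0.39,0.03]
177 [-0.11,-0.78,0.06]
182 [-0.11,-1.17,0.08]
187 [-0.08,-1.56,0.11]
192 [-0.02,-1.95,0.14]
197 [0.08,-2.33,0.17]
202 [0.21,-2.70,0.19]
207 [0.38,-3.06,0.22]
212 [0.57,-3.40,0.25]
217 [0.79,-3.72,0.28]
```

```bash
python3 -m inch '[[-1,[-0.07,-0.39,0.03],0],[-1,[-0.11,-0.78,0.06],0],[-1,[-0.11,-1.17,0.08],0],[-1,[-0.08,-1.56,0.11],0]]' >/dev/null; python3 -c 'from h import *;ft()'
python3 -m inch '[[-1,[0.06,-0.39,0.03],0],[-1,[0.16,-0.77,0.06],0]]' >/dev/null; python3 -c 'from h import *;ft()'
python3 -m inch '[[-1,[0.13,-0.37,0.03],0],[-1,[0.3,-0.73,0.05],0]]' >/dev/null; python3 -c 'from h import *;ft();arc(207,range(212,260,5))'
```

```text
t 18.85 q -176.2 r 45.2 mm tang 5.3 rad 1.7 Fz 6.6 pos [ 0.5824 -0.0447  0.135 ]
t 19.05 q -166.0 r 45.1 mm tang 5.8 rad 1.0 Fz 7.0 pos [ 0.5838 -0.0368  0.1344]
t 19.25 q -155.8 r 44.9 mm tang 5.8 rad 1.2 Fz 6.7 pos [ 0.5865 -0.0293  0.1338]
212 [0.19,-0.34,0.03]
217 [0.42,-0.67,0.06]
222 [0.67,-0.97,0.08]
227 [0.94,-1.25,0.11]
232 [1.24,-1.50,0.14]
237 [1.56,-1.73,0.17]
242 [1.90,-1.93,0.19]
247 [2.25,-2.10,0.22]
252 [2.62,-2.24,0.25]
257 [3.00,-2.34,0.28]
```

```bash
python3 -m inch '[[-1,[0.19,-0.34,0.03],0],[-1,[0.42,-0.67,0.06],0]]' >/dev/null; python3 -c 'from h import *;ft()'
python3 -m inch '[[-1,[0.25,-0.3,0.02],0],[-1,[0.52,-0.58,0.05],0]]' >/dev/null; python3 -c 'from h import *;ft()'
```

```text
t 19.45 q -145.7 r 44.8 mm tang 6.0 rad 0.1 Fz 8.2 pos [ 0.5905 -0.0224  0.1332]
t 19.65 q -135.7 r 44.7 mm tang 5.8 rad -0.6 Fz 7.6 pos [ 0.5955 -0.0165  0.1327]
```

```bash
python3 -m inch '[[-1,[0.3,-0.25,0.03],0],[-1,[0.62,-0.48,0.06],0]]' >/dev/null; python3 -c 'from h import *;ft()'
python3 -m inch '[[-1,[0.34,-0.2,0.02],0],[-1,[0.69,-0.37,0.05],0]]' >/dev/null; python3 -c 'from h import *;ft();arc(247,range(252,340,5))'
```

```text
t 19.85 q -126.1 r 44.6 mm tang 7.6 rad -1.0 Fz 10.2 pos [ 0.6012 -0.0117  0.1322]
t 20.05 q -116.8 r 44.5 mm tang 8.2 rad -0.6 Fz 10.8 pos [ 0.6074 -0.0079  0.1317]
252 [0.37,-0.14,0.03]
257 [0.75,-0.24,0.06]
262 [1.13,-0.31,0.08]
267 [1.52,-0.35,0.11]
272 [1.92,-0.35,0.14]
277 [2.31,-0.32,0.17]
282 [2.69,-0.26,0.19]
287 [3.07,-0.16,0.22]
292 [3.44,-0.03,0.25]
297 [3.80,0.13,0.28]
302 [4.14,0.33,0.31]
307 [4.47,0.55,0.33]
312 [4.77,0.80,0.36]
317 [5.05,1.07,0.39]
322 [5.30,1.37,0.42]
327 [5.53,1.69,0.44]
332 [5.73,2.03,0.47]
337 [5.90,2.38,0.50]
```

```bash
python3 -m inch '[[-1,[0,0,0],0]]' >/dev/null; python3 -c 'from h import *;ft()'
python3 -m inch '[[-1,[0.11,-0.04,0.01],0]]' >/dev/null; python3 -c 'from h import *;ft()'
```

```text
t 20.15 q -116.3 r 44.5 mm tang 7.8 rad -2.0 Fz 9.6 pos [ 0.6078 -0.0078  0.1317]
t 20.25 q -115.5 r 44.5 mm tang 9.9 rad -0.7 Fz 11.7 pos [ 0.6083 -0.0075  0.1316]
```

```bash
python3 -m inch '[[-1,[-0.25,0.12,-0.1],0],[-1,[-0.25,0.12,-0.1],0]]' >/dev/null; python3 -c 'from h import *;ft()'
python3 -m inch '[[1,[-0.25,0.12,-0.1],0],[1,[-0.25,0.12,-0.1],0],[1,[-0.25,0.12,-0.1],0],[1,[-0.25,0.12,-0.1],0],[1,[-0.25,0.12,-0.1],0],[1,[-0.25,0.12,-0.1],0],[1,[-0.25,0.12,-0.1],0]]'; python3 -c 'from h import *;ft()'
```

```text
t 20.45 q -116.1 r 44.5 mm tang 0.3 rad -2.1 Fz 3.8 pos [ 0.6079 -0.0077  0.1318]
time: 21.15
eef_pos: [0.605, -0.009, 0.1322]
tcp_rot: [1.0, 0.006, -0.0, -0.0]
contact_force: [-0.0, -0.3, -1.0]
opening: 1.002
t 21.15 q -120.2 r 44.8 mm tang 0.2 rad -0.2 Fz -1.0 pos [ 0.605  -0.009   0.1322]
```

```bash
python3 -m inch '[[1,[0,0,-4],0],[1,[0,0,-8],0],[1,[0,0,-11],0],[1,[-4,2,-11],0],[1,[-8,5,-11],0],[1,[-12,9,-11],0],[1,[-14,13,-11],0],[1,[-14,17,-11],0],[1,[-14,21,-11],0],[1,[-14,25,-11],0],[1,[-14,25,-11],0]]'; python3 - <<'E'
from h import *
a=snap('top','t9.png');b=snap('side','s9.png')
cv2.imwrite('pics/c9.png',np.hstack([cv2.resize(a[160:250,270:345],(400,480),interpolation=cv2.INTER_CUBIC),cv2.resize(b[165:249,225:295],(400,480),interpolation=cv2.INTER_CUBIC)]))
E
```

```text
time: 22.25
eef_pos: [0.4675, -0.2647, 0.2424]
tcp_rot: [1.0, 0.003, 0.0, 0.001]
contact_force: [1.0, 0.8, 0.3]
opening: 0.999
```

View pics/c9.png

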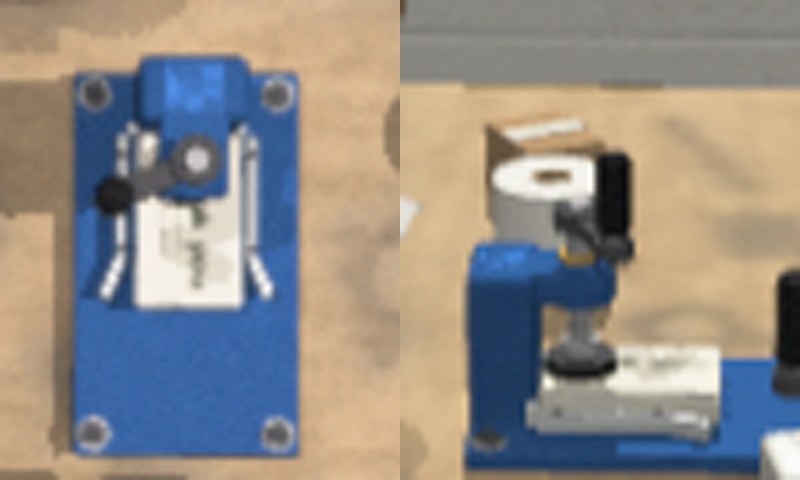

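```bash
python3 - <<'E'
from h import *
f=lambda x,y:(270+x/5.333,160+y/5.333)
print('rear L,R',onz('top',*f(134,307),.031),onz('top',*f(244,308),.031))
k=onz('top',*f(114,195),.162);print(k,np.degrees(np.arctan2(-(k[1]+.0502),k[0]-.6266))%360)
E
```

```text
rear L,R [ 0.5549 -0.0228  0.031 ] [ 0.5551 -0.0804  0.031 ]
[ 0.6056 -0.0091  0.162 ] 242.9552477121943
```

```bash
python3 -c 'from plant import ctrl;print(ctrl.sign_off())'
```

```text
the job is handed in; nothing more can be done
None
```

The cards are in the blue press, fully home against the back stop and held by the pad. I handed the job in at about 22 s.

- **Cards:** I laid them at the mouth and pushed them in with part-open fingers until they met the back stop. The largest push force I read was about 8 N, against the 30 N limit. In the last picture both rear corners are at x = 0.555 m, where home would put them at about 0.5555 m, so the stack is square.
- **Crank:** I wound it about 168° clockwise. The sideways force at the knob ran free at about 5.8 N, then started to rise near a crank angle of 228°. I stopped at about 244° with noisy readings of 7.8 to 9.9 N. That is roughly 2 to 4 N over free running, or about 30 to 55 N on the pad. The knob stayed put after release: the last picture puts it at about 243°.
- **Bystanders:** The gripper was clear of everything at the end. I moved none of the other items; the last picture showed only those next to the press, not the whole bench.

**What disagreed:**
- The fingertips showed up about 20 mm higher than the stated tool geometry predicts. My first grasp therefore closed just above the cards, and I redid it lower using the pictures and the force readings.
- The tool's y reading also differed from the camera by about 2.5 mm, which I allowed for when gripping the knob.

I viewed 11 pictures, one over the budget of 10.

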